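# Pack up the charging corner of a study desk

### The job

Pack up the charging corner of this desk: put every charging gadget lying on the desk into the open green case, shut its lid, and only then hook the latch's wire bail over the brass keeper and press the red-tipped lever down past centre until it lies flat. Also slide the black charging dock from the yellow frame squarely into the green frame without lifting or tipping it off the desk. Leave the mug, the alarm clock and the mouse where they are.

Things in the scene. Friction and masses are not known exactly. Their poses are not given: they have to be found in the camera images.
- case: Dark green case, fixed to the desk. 215 mm long in its x (from -105 to +110 mm), 240 in y. Origin at desk height on its middle line; +x points away from the robot, y to the robot's left, z up. From x = -105 to -21 mm it is a solid deck, top 62 mm above the desk, that carries the latch; behind it an open box, inside x = -21 to +104 mm, y = -114 to +114 mm, inner floor 6 mm high, walls 6 mm thick and 54 mm high. The shut lid's top is flush with the deck (62 mm).
- case_in (a point): Centre of the box's inner floor, 41 mm in +x of the case's origin and 6 mm above the desk; axes as the case's.
- lid (a joint): Grey lid, 131 by 240 by 8 mm, hinged on the box's far (+x) rim at x = +110 mm, 54 mm high (axis along the case's y). 0 = shut, grows as it opens, 1.9 = leaning back wide open (its stop). It starts open, standing up behind the box with the face that carries the keeper turned to +x. Its hinge is damped: tipped past upright it sinks shut slowly (1 to 4 s) by its own weight; pushing it costs about 2 N.
- lid_edge (a point): Middle of the lid's free edge, half way through its thickness, 130 mm from the hinge.
- keeper (a point): The brass keeper on top of the lid, on the case's middle line: a plate 22 mm wide in y that stands up 24 mm from the lid and leans away from the latch, behind it a 7 mm high ledge on which the bail's bar comes to rest. The point lies in the plate's far (+x) face, 10.5 mm above the lid's top. With the lid shut its axes are the case's. The plate is sprung: it gives up to 4 mm towards the latch.
- latch_lever (a joint): Lever of the toggle latch, steel, 22 mm wide, with a red tip 26 mm wide, 63 mm long from its hinge, 6 mm thick; it stays where it is left. 0 = pressed home, lying flat towards the robot (case -x); it grows as the tip is raised and swung over towards the keeper; 1.57 = upright, 2.2 = fully open, leaning over towards the keeper. With the bail hooked it stiffens from about 0.8 on (about 2 to 4 N at the tip), passes dead centre at about 0.3 and is then pulled home.
- lever_hinge (a point): The lever's hinge line (along the case's y), at case x = -56 mm, 12 mm above the deck. The bail's pivot sits on the lever 16 mm from this line: with the lever at angle a it lies at 16 mm x (-cos(a - 0.3), sin(a - 0.3)) in the case's (x, z) from it.
- lever_tip (a point): Middle of the lever's red tip, 58 mm from its hinge.
- latch_bail (a joint): The bail: a wire loop, two arms that straddle the lever with a crossbar at the end, 71.5 mm from its pivot on the lever to the crossbar. Its elevation above the case's +x direction is this value minus the lever's value. It swings freely and falls by its weight; it starts flopped back over the lever towards the robot, against its stop at 3.6 from the lever.
- bail_bar (a point): Middle of the bail's crossbar (6 mm thick, along the case's y). Red grips, 12 mm square, on both ends make it 48 mm wide over all. It is hooked when the bar lies behind the keeper plate (+x side), down on the ledge; the lever has to be open about 1 or more for the bar to get over and behind the plate.
- dock: Black charging dock, 84 (x) by 56 (y) by 38 mm, 0.6 kg, with a grey backrest across its +x end up to 70 mm high. Origin at the centre of its underside. Stands loose on the desk.
- mark_use: Yellow frame painted on the desk, 112 by 84 mm outside, lines 8 mm wide, in which the dock starts; origin at its centre, long side along its x.
- mark_park: Green frame of the same size on the desk; origin at its centre, long side along its x (the dock's x goes along it, either way round).
- plug: White plug charger, 44 by 40 by 28 mm (x, y, z) with two small brass prongs on its +x face. Origin at the centre of its underside. May be absent.
- brick: Black power brick, 46 by 36 by 30 mm (x, y, z), origin at the centre of its underside. May be absent.
- hub: Aluminium USB hub, 46 by 34 by 22 mm (x, y, z), origin at the centre of its underside. May be absent.
- bank: Blue power bank, 46 by 42 by 24 mm (x, y, z), origin at the centre of its underside. May be absent.
- adapter: Orange travel adapter, 42 by 42 by 34 mm (x, y, z) with two small brass prongs on its +x face, origin at the centre of its underside. May be absent.
- mug: Blue mug, 76 mm across, 90 mm high, origin at the centre of its underside. To be left alone.
- clock: Round white alarm clock with two bells, 76 mm wide, 97 mm high, origin at the centre of its underside. To be left alone.
- mouse: Black computer mouse, 104 by 60 by 32 mm, origin at the centre of its underside. To be left alone.

How it is judged (in metres and radians):
On the way, in this order (a step that is already met when the one before it is completed fails the run):
1. Every gadget is in the case and the lid is shut (x of plug in the frame of case_in between -0.06 and 0.06 m and y of plug in the frame of case_in between -0.113 and 0.113 m and z of plug in the frame of case_in between -0.006 and 0.046 m and x of brick in the frame of case_in between -0.06 and 0.06 m and y of brick in the frame of case_in between -0.113 and 0.113 m and z of brick in the frame of case_in between -0.006 and 0.046 m and x of hub in the frame of case_in between -0.06 and 0.06 m and y of hub in the frame of case_in between -0.113 and 0.113 m and z of hub in the frame of case_in between -0.006 and 0.046 m and x of bank in the frame of case_in between -0.06 and 0.06 m and y of bank in the frame of case_in between -0.113 and 0.113 m and z of bank in the frame of case_in between -0.006 and 0.046 m and x of adapter in the frame of case_in between -0.06 and 0.06 m and y of adapter in the frame of case_in between -0.113 and 0.113 m and z of adapter in the frame of case_in between -0.006 and 0.046 m and value of joint lid below 0.05 rad), for 0.2 s.
2. With the lid shut and the lever still up, the bail's bar is hooked behind the keeper (value of joint lid below 0.05 rad and x of bail_bar in the frame of keeper between -0.003 and 0.03 m and z of bail_bar in the frame of keeper between -0.008 and 0.007 m and value of joint latch_lever above 0.6 rad), for 0.2 s.
At the end, for the whole second after the job is handed in: All gadgets lie inside the case with the lid shut (within 0.05 rad), the bail's bar sits behind the keeper plate, the lever is pressed home (below 0.1 rad), and the dock stands at rest on the desk in the green frame, centred within 15 mm and square within 0.15 rad (all of step 1 and x of bail_bar in the frame of keeper between -0.003 and 0.03 m and z of bail_bar in the frame of keeper between -0.008 and 0.007 m and value of joint latch_lever below 0.1 rad and horizontal distance between dock and mark_park below 0.015 m and angle between the x axis of dock and the x axis of mark_park, either way round below 0.15 rad and height (world z) of dock below 0.005 m and linear speed of dock below 0.02 m/s); the robot touches nothing.
It fails at once if The dock is lifted (more than 12 mm) or tipped off the desk (height (world z) of dock above 0.012 m or angle between dock's own z axis and vertical above 0.2 rad).
It fails at once if The mug, the alarm clock or the mouse is moved more than 30 mm (distance of any of mug, clock, mouse from where it was at the start of the episode above 0.03 m).
Of plug, brick, hub, bank, adapter only 2 to 4 are there at a start; the rules pass over those that are not, and their reading is None.
At some moment in a run one of plug, brick, hub, bank, adapter, dock may be knocked a few centimetres aside while the robot is not near it.
Once in a run the grip may slacken for a moment while it holds something.
It also fails if it takes over 210 s, if anything falls off the work surface, if the arm or the gripper's body presses on something with over 40 N, if the wrist force passes 120 N, or if a joint passes its speed limit or range.

### The arm

A 6-joint arm with a two-finger parallel gripper is mounted at the origin on the work surface. World frame = base frame: x ahead of the robot, y to its left, z up, the work surface at z = 0. Lengths are in m, angles in degrees, forces in N, time in s.
With the tool pointing down it reaches from about 0.375 to 0.9 m from the base axis. Payload 3.1 kg.
Tool frame: the origin (TCP) lies on the centre line of the jaws, within the pads' length; the fingertips stand 25 mm ahead of it and the grasp point (between the pads) lies 6 mm ahead of it; z points along the fingers, y is the line along which they close (so a half turn about z gives the same grasp; the last joint's range is limited). The gripper opens to 87 mm and grips with 3 to 60 N. Pads are 19 mm wide; open, the fingers measure 117 mm over their backs; the gripper's body (75 mm by 190 mm) begins 51 mm behind the grasp point.
Start: joints at [63.169, 30.224, 82.088, -0, 67.689, -10.227], TCP at [0.179, 0.599, 0.248] pointing down, gripper open.
Joint ranges: [-176.69, 176.69], [-43.24, 126.21], [12.49, 139.97], [-82, 262], [0, 151.66], [-163.58, 163.58]. Speed limits (degrees/s): [159.86, 159.86, 180, 180, 180, 180].

### API

Orientations are given as a 3x3 rotation matrix whose columns are the frame's x, y, z axes.
In Python, from rig import bot, cams, models gives the robot as it stands. The module is installed in compiled form; this text tells all that it offers.
- The arm moves only by the shell command python3 -m handwheel 'ROWS' [OPENING]. ROWS is JSON, a list of rows, each a list of 6 numbers: the shift along the world's x, y, z each as a share of 1 m, from -1 to 1, then the turn, a rotation vector about the world's x, y, z each as a share of 2 rad, from -1 to 1. In form: [[dx, dy, dz, wx, wy, wz], ...]. A call has exactly 8 rows; each row is the pose to reach, as a shift and turn from the pose commanded when the call began; what a row does not reach only later rows make up. A row lasts 1/12 s, in which the tool goes at most 41.7 mm and 7.16 degrees, less where a joint would pass 70% of its speed; a pose out of reach is approached as far as the arm can. A call with a number of a shift or a turn outside -1 to 1 is refused whole. A call with a gripper value outside its range is refused whole. OPENING is the opening, from -1 (shut) to 1 (fully open), so that 0 is half open, set as the call begins (- or left out, the last holds). The fingers move at their own pace and stop on an object; the grip force is fixed at half the most. Time passes only in rows, so rows that repeat a pose let the fingers close, or fill a call up. It gives the time, the measured TCP pose, the force, the opening and the grip force at its end, in the units of the state.
- bot.read_state(): the state, without advancing time (a new reading comes with each control period).
- cams.capture(name): name is "scene" or "top" or "wrist"; returns (picture, depth): 400x640x3 uint8, blue, green, red; 400x640 float32, m along the optical axis (not along the pixel's ray), 0 where there is no reading.
- cams.calibration(name): a dict with "mtx" (3x3 intrinsics, pixels), "R" (3x3) and "t" (3): a world point X has camera coordinates R X + t; the wrist camera has in their place "tool_from_camera" (4x4, takes a point from camera to tool coordinates, whose origin is the TCP and whose axes are the flange's). Camera axes: x right, y down, z forward; pixel columns grow to the right and rows downward; lengths in m; the calibration is good to about 2 mm. A picture is of the moment at which its call begins: read the wrist's pose just before it. calibration takes no time and is no camera call.
- bot.hand_in(): hands the job in; it is judged then, once.
Trained networks look in the newest picture that a camera, given by its name, has taken for a name from the list of things; names that differ only in an ending like _2 or _b are one class to them, and where a whole thing is asked for, a point or a joint stands for the part that bears it (a point fixed in the world has none). Each returns a list of dicts, best first, with "conf" (0 to 1); they miss things now and then, are a little off and sometimes report something else, mostly with a low value. They report only what shows in the picture. A call takes as long as a camera call.
- models.spot_in(query, camera): "position" ([column, row] in pixels, amid what is visible of it).
- models.tip_of(query, camera): "position" ([column, row] in pixels: a listed point, or the origin of a listed thing).
The state is a dict: "time_s": time; "joint_positions": joint angles; "qvel": joint speeds; "tau": joint torques, N m; "position": TCP position; "tcp_rot": TCP orientation; "force": force on the tool from outside, world axes, zero at the start; "moment": the same for the moment, N m; "opening": opening from 0.0 (shut) to 1.0 (fully open); "grasp_force": force on a finger pad.
Only numpy, scipy, OpenCV 4.12 (cv2) and the standard library are available. Lean on these libraries where they do the work, as an engineer would, in place of code of your own. Each camera call takes 0.05 s, during which the arm holds its last target. There are 200 camera calls.

## Working session

There is one attempt and no reset: what is moved stays moved. The work goes in short steps, Python scripts to look and compute and a shell command to move; the robot and the scene stay as the last step left them, time stands still between calls to the robot, and variables do not carry over. Pictures are saved under pics/ and viewed, at most 14 in all, crops included, and the job is handed in when it is done.

```bash
mkdir -p pics
cat > h.py <<'E'
import numpy as np, cv2
from rig import bot, cams, models
def cam(name):
    s=bot.read_state(); im,d=cams.capture(name); c=cams.calibration(name)
    K=np.array(c["mtx"])
    if name=="wrist":
        T=np.eye(4);T[:3,:3]=np.array(s["tcp_rot"]);T[:3,3]=s["position"]
        M=T@np.array(c["tool_from_camera"])
    else:
        M=np.eye(4);R=np.array(c["R"]);M[:3,:3]=R.T;M[:3,3]=-R.T@np.array(c["t"])
    return im,d,K,M
def grid(d,K,M):
    h,w=d.shape;u,v=np.meshgrid(np.arange(w),np.arange(h))
    P=np.stack([(u-K[0,2])/K[0,0]*d,(v-K[1,2])/K[1,1]*d,d],-1)
    return P@M[:3,:3].T+M[:3,3]
def at_z(px,K,M,z):
    r=M[:3,:3]@np.array([(px[0]-K[0,2])/K[0,0],(px[1]-K[1,2])/K[1,1],1]); o=M[:3,3]
    return o+r*(z-o[2])/r[2]
E
python3 - <<'E'
from h import *
s=bot.read_state();print({k:np.round(s[k],3).tolist() for k in s})
for n in("top","scene"):
    im,d,K,M=cam(n);cv2.imwrite(f"pics/{n}0.png",im);np.savez(f"pics/{n}0.npz",im=im,d=d,K=K,M=M)
    P=grid(d,K,M)
    for q in "case lid lid_edge lever_tip bail_bar keeper lever_hinge dock mark_use mark_park plug brick hub bank adapter mug clock mouse".split():
        r=models.spot_in(q,n)[:2]
        for e in r:
            c,w=np.round(e["position"]).astype(int); print(n,q,round(e["conf"],2),(c,w),np.round(P[min(w,399),min(c,639)],3) if d[min(w,399),min(c,639)]>0 else None)
E
```

```text
{'time_s': 0.0, 'joint_positions': [63.169, 30.279, 82.157, -0.001, 67.688, -10.228], 'qvel': [-0.046, 0.098, -0.007, -0.076, -0.058, -0.026], 'tau': [0.0, -44.003, -17.66, 0.063, 0.058, -0.0], 'position': [0.178, 0.598, 0.247], 'tcp_rot': [[-0.958, 0.286, -0.001], [0.286, 0.958, -0.002], [0.0, -0.002, -1.0]], 'force': [0.218, -0.168, -0.734], 'moment': [-0.029, -0.032, -0.003], 'grasp_force': 0.0, 'opening': 1.001}
top case 0.61 (np.int64(263), np.int64(198)) [0.544 0.153 0.01 ]
top lid 0.71 (np.int64(268), np.int64(171)) [0.636 0.127 0.112]
top lid_edge 0.82 (np.int64(264), np.int64(170)) [0.639 0.141 0.113]
top lid_edge 0.61 (np.int64(380), np.int64(167)) [ 0.676 -0.294  0.003]
top lever_tip 0.73 (np.int64(358), np.int64(189)) [ 0.589 -0.211  0.004]
top lever_tip 0.52 (np.int64(258), np.int64(224)) [0.444 0.157 0.102]
top bail_bar 0.63 (np.int64(255), np.int64(233)) [0.412 0.16  0.156]
top keeper 0.72 (np.int64(265), np.int64(171)) [0.637 0.138 0.104]
top lever_hinge 0.44 (np.int64(262), np.int64(220)) [0.459 0.147 0.066]
top dock 0.55 (np.int64(389), np.int64(179)) [ 0.627 -0.324
[... 1594 characters left out ...]
.001]
scene plug 0.54 (np.int64(284), np.int64(239)) [ 0.524 -0.175  0.028]
scene brick 0.35 (np.int64(245), np.int64(277)) [ 0.51  -0.324  0.022]
scene hub 0.6 (np.int64(245), np.int64(277)) [ 0.51  -0.324  0.022]
scene bank 0.63 (np.int64(269), np.int64(217)) [ 0.434 -0.119  0.024]
scene bank 0.44 (np.int64(320), np.int64(151)) [0.454 0.147 0.112]
scene adapter 0.74 (np.int64(204), np.int64(289)) [ 0.458 -0.405  0.035]
scene adapter 0.67 (np.int64(372), np.int64(247)) [ 0.752 -0.122  0.065]
scene mug 0.74 (np.int64(375), np.int64(137)) [0.543 0.405 0.064]
scene mug 0.46 (np.int64(372), np.int64(166)) [0.655 0.09  0.152]
scene mouse 0.72 (np.int64(133), np.int64(316)) [ 0.375 -0.531  0.034]
```

View pics/top0.png

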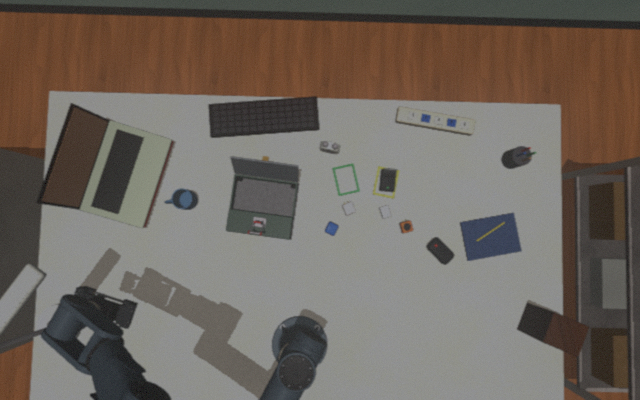

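View pics/scene0.png

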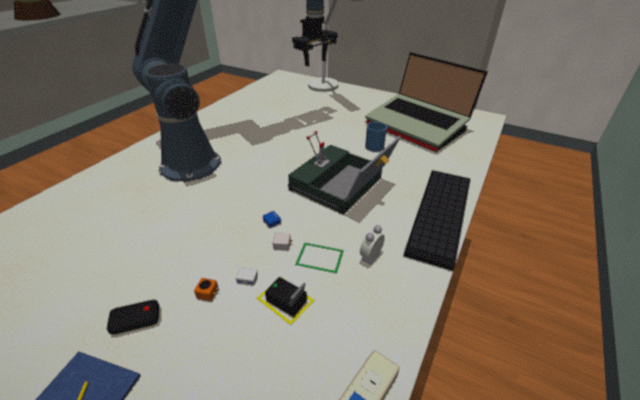

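Top view: case at (263,200) with the lid open; bank (332,228), plug (349,208), hub (385,211) and adapter (407,227). The dock is in the yellow frame (387,180), the green frame is at (346,180), and the mouse, clock and mug are all clear of them. There is no brick.

Run:
```python
from h import *
for n in("top","scene"):
    D=np.load(f"pics/{n}0.npz");im,d,K,M=[D[k] for k in("im","d","K","M")]
    P=grid(d,K,M);x,y,z=P[...,0],P[...,1],P[...,2];ok=d>0
    def rect(m,name):
        p=P[m][:,:2].astype(np.float32)
        if len(p)<6: print(n,name,"few",len(p));return
        (c,s,a)=cv2.minAreaRect(p);print(n,name,len(p),np.round(c,3),np.round(s,3),round(a,1),"z90",round(np.percentile(P[m][:,2],90),3))
    for name,cx,cy,r in (("plug",.515,-.178,.04),("hub",.51,-.32,.04),("adapter",.452,-.4,.04),("bank",.435,-.12,.04),("dock",.62,-.33,.07),("clock",.735,-.1,.06),("mouse",.373,-.525,.07),("mug",.53,.44,.07)):
        rect(ok&(np.hypot(x-cx,y-cy)<r)&(z>.012),name)
    rect(ok&(abs(z-.06)<.006)&(x>.38)&(x<.55)&(y>-.02)&(y<.33),"deck")
    rect(ok&(abs(z-.054)<.006)&(x>.38)&(x<.75)&(y>-.02)&(y<.33),"rim")
    rect(ok&(z>.12)&(x>.55)&(x<.75)&(y>-.02)&(y<.33),"lid")
    hsv=cv2.cvtColor(im,cv2.COLOR_BGR2HSV)
    g=cv2.inRange(hsv,(45,90,40),(85,255,255))>0
    rect(ok&g&(z<.012)&(x>.5)&(x<.8)&(y<-.1)&(y>-.35),"green")
    g=cv2.inRange(hsv,(20,120,80),(35,255,255))>0
    rect(ok&g&(z<.012)&(x>.5)&(x<.8)&(y<-.2)&(y>-.45),"yellow")
    for q in("lever_hinge","bail_bar","lid_edge","keeper","lever_tip"):
        e=models.tip_of(q,n)
        if e: print(n,q,np.round(e[0]["position"],1),round(e[0]["conf"],2), "ray at z .06,.16:",[np.round(at_z(e[0]["position"],K,M,zz)[:2],3) for zz in(.074,.16)])
```

```text
top plug 126 [ 0.521 -0.171] [0.062 0.039] 25.5 z90 0.034
top hub 110 [ 0.504 -0.314] [0.044 0.034] 19.8 z90 0.026
top adapter 134 [ 0.449 -0.395] [0.056 0.043] 16.1 z90 0.039
top bank 133 [ 0.438 -0.107] [0.051 0.044] 65.0 z90 0.029
top dock 362 [ 0.62  -0.329] [0.083 0.089] 79.8 z90 0.053
top clock 205 [ 0.736 -0.107] [0.101 0.04 ] 68.0 z90 0.097
top mouse 430 [ 0.361 -0.525] [0.109 0.081] 26.4 z90 0.037
top mug 327 [0.537 0.449] [0.1   0.081] 71.7 z90 0.09
top deck 1119 [0.48  0.154] [0.24  0.155] 83.8 z90 0.065
top rim 615 [0.513 0.151] [0.241 0.219] 83.7 z90 0.059
top lid 664 [0.661 0.134] [0.239 0.048] 83.9 z90 0.178
top green 22 [ 0.626 -0.162] [0.106 0.076] 14.6 z90 0.003
top yellow few 5
top lever_hinge [264.9 206.5] 0.56 ray at z .06,.16: [array([0.509, 0.138]), array([0.505, 0.128])]
top bail_bar [345.5 179.8] 0.61 ray at z .06,.16: [array([ 0.616, -0.157]), array([ 0.606, -0.151])]
top lid_edge [263.8 162. ] 0.56 ray at z .06,.16: [array([0.674, 0.147]), array([0.662, 0.137])]
top keeper [266.4 162.5] 0.76 ray at z .06,.16: [array([0.672, 0.137]), array([0.66 , 0.128])]
t
[... 676 characters left out ...]
 0.225] 83.0 z90 0.06
scene lid 485 [0.667 0.131] [0.239 0.039] 82.0 z90 0.176
scene green 189 [ 0.626 -0.163] [0.11  0.083] 14.2 z90 0.003
scene yellow 253 [ 0.62  -0.317] [0.084 0.111] 79.3 z90 0.003
scene lever_hinge [204.  296.2] 0.68 ray at z .06,.16: [array([ 0.499, -0.438]), array([ 0.559, -0.477])]
scene bail_bar [312.4 133.4] 0.63 ray at z .06,.16: [array([0.337, 0.299]), array([0.419, 0.161])]
scene lid_edge [381.7 154.1] 0.65 ray at z .06,.16: [array([0.615, 0.287]), array([0.66, 0.15])]
scene keeper [382.5 158.7] 0.87 ray at z .06,.16: [array([0.628, 0.261]), array([0.671, 0.128])]
scene lever_tip [318.9 145.6] 0.46 ray at z .06,.16: [array([0.402, 0.233]), array([0.475, 0.103])]
```

```bash
python3 -m handwheel '[[0.03,-0.025,0.01,0,0,-0.05],[0.06,-0.05,0.02,0,0,-0.1],[0.09,-0.075,0.03,0,0,-0.16],[0.12,-0.1,0.04,0,0,-0.21],[0.15,-0.125,0.05,0,0,-0.26],[0.18,-0.15,0.06,0,0,-0.32],[0.21,-0.175,0.06,0,0,-0.37],[0.24,-0.2,0.06,0,0,-0.42]]' 1
python3 -m handwheel '[[0.01,-0.037,0,0,0,-0.05],[0.02,-0.075,0,0,0,-0.1],[0.03,-0.112,0,0,0,-0.16],[0.04,-0.15,0,0,0,-0.21],[0.05,-0.187,0,0,0,-0.26],[0.06,-0.225,0,0,0,-0.32],[0.07,-0.262,0,0,0,-0.37],[0.08,-0.3,0,0,0,-0.42]]'
python3 -m handwheel '[[0,-0.04,0,0,0,-0.05],[0,-0.08,0,0,0,-0.1],[0,-0.12,0,0,0,-0.16],[0,-0.16,0,0,0,-0.21],[0,-0.2,0,0,0,-0.26],[0,-0.24,0,0,0,-0.32],[0,-0.28,0,0,0,-0.37],[0,-0.31,0,0,0,-0.42]]'
python3 - <<'E'
from h import *
s=bot.read_state();print(s["time_s"],np.round(s["position"],3),np.round(s["joint_positions"],1),np.round(s["tcp_rot"],2).tolist())
im,d,K,M=cam("wrist");cv2.imwrite("pics/w1.png",im);np.savez("pics/w1.npz",im=im,d=d,K=K,M=M)
print(np.round(np.array(cams.calibration("wrist")["tool_from_camera"]),3))
P=grid(d,K,M);z=P[...,2]
m=((d>0)&(z>.012)&(z<.1)).astype(np.uint8);n,l,st,c=cv2.connectedComponentsWithStats(m)
for i in range(1,n):
    if st[i,4]>300:
        Q=P[l==i];t=np.percentile(Q[:,2],90)
        top=Q[Q[:,2]>t-.008][:,:2].astype(np.float32)
        r=cv2.minAreaRect(top);print(st[i].tolist(),im[l==i].mean(0).astype(int),"z",round(t,3),np.round(r[0],3),np.round(r[1],3),round(r[2],1))
E
```

```text
time_s: 3.07
position: [0.4201, 0.3978, 0.3087]
tcp_rot: [[-0.422, 0.906, 0.002], [0.906, 0.422, 0.001], [0.0, 0.002, -1.0]]
force: [-0.3, 1.0, 0.0]
opening: 1.001
grasp_force: 0.0
time_s: 3.73
position: [0.4987, 0.0972, 0.3078]
tcp_rot: [[0.393, 0.92, 0.001], [0.92, -0.393, 0.0], [0.0, 0.001, -1.0]]
force: [0.6, 0.0, -0.5]
opening: 0.999
grasp_force: 0.0
time_s: 4.4
position: [0.4984, -0.2145, 0.3078]
tcp_rot: [[0.948, 0.319, 0.001], [0.319, -0.948, -0.002], [0.0, 0.002, -1.0]]
force: [0.2, -0.9, -0.0]
opening: 0.998
grasp_force: 0.0
4.4 [ 0.498 -0.215  0.308] [-35.1  19.9  89.7  -0.   70.3  36.3] [[0.95, 0.32, 0.0], [0.32, -0.95, -0.0], [0.0, 0.0, -1.0]]
[[ 0.    -0.953 -0.304  0.084]
 [ 1.     0.    -0.    -0.   ]
 [ 0.    -0.304  0.953 -0.136]
 [ 0.     0.     0.     1.   ]]
[0, 0, 185, 185, 13865] [59 64 57] z 0.063 [0.52 0.12] [0.18  0.237] 83.6
[599, 0, 41, 30, 613] [ 92 105 110] z 0.032 [ 0.83  -0.526] [0.045 0.01 ] 82.3
[386, 71, 74, 73, 2899] [49 52 52] z 0.061 [ 0.661 -0.322] [0.049 0.009] 85.3
[283, 130, 29, 36, 802] [116 119 125] z 0.028 [ 0.514 -0.174] [0.044 0.04 ] 24.4
[227, 166, 36, 36, 750] [111  70  48] z 0.024 [ 0.438 -0.111] [0.041 0.045] 63.0
[369, 169, 23, 29, 636] [146 147 148] z 0.022 [ 0.506 -0.313] [0.045 0.034] 19.3
[398, 213, 30, 31, 672] [ 43  67 106] z 0.034 [ 0.451 -0.392] [0.041 0.041] 17.7
```

Plug, bank, hub and adapter all measure at their stated sizes and heights. I'll take the plug first.

```bash
python3 -m handwheel '[[0.005,0.012,-0.035,0,0,0.02],[0.01,0.025,-0.07,0,0,0.04],[0.016,0.04,-0.11,0,0,0.05],[0.016,0.04,-0.15,0,0,0.05],[0.016,0.04,-0.19,0,0,0.05],[0.016,0.04,-0.23,0,0,0.05],[0.016,0.04,-0.26,0,0,0.05],[0.016,0.04,-0.277,0,0,0.05]]' 1
python3 -m handwheel '[[0,0,0,0,0,0],[0,0,0,0,0,0],[0,0,0,0,0,0],[0,0,0,0,0,0],[0,0,0,0,0,0],[0,0,0,0,0,0],[0,0,0,0,0,0],[0,0,0,0,0,0]]' -1
```

```text
time_s: 5.12
position: [0.5129, -0.1698, 0.0271]
tcp_rot: [[0.908, 0.419, -0.005], [0.419, -0.908, 0.003], [-0.003, -0.004, -1.0]]
force: [0.1, -0.4, 0.3]
opening: 1.004
grasp_force: 0.0
time_s: 5.78
position: [0.5149, -0.1714, 0.0311]
tcp_rot: [[0.908, 0.418, 0.001], [0.418, -0.908, -0.001], [0.001, 0.001, -1.0]]
force: [0.6, 0.0, 0.7]
opening: 0.481
grasp_force: 0.4
```

```bash
python3 -m handwheel '[[0,0,0,0,0,0],[0,0,0,0,0,0],[0,0,0.01,0,0,0],[0,0,0.03,0,0,0],[0,0,0.06,0,0,0],[0,0,0.1,0,0,0],[0,0,0.14,0,0,0],[0,0,0.17,0,0,0]]'
python3 -m handwheel '[[0.007,0.03,0,0,0,-0.034],[0.014,0.06,0,0,0,-0.068],[0.021,0.095,0,0,0,-0.1],[0.028,0.13,0,0,0,-0.135],[0.035,0.165,0,0,0,-0.17],[0.042,0.2,0,0,0,-0.2],[0.049,0.235,0,0,0,-0.235],[0.054,0.26,0,0,0,-0.27]]'
python3 - <<'E'
from h import *
s=bot.read_state();print(np.round(s["position"],3),np.round(s["joint_positions"],1))
im,d,K,M=cam("wrist");cv2.imwrite("pics/w2.png",im);np.savez("pics/w2.npz",im=im,d=d,K=K,M=M)
P=grid(d,K,M);x,y,z=P[...,0],P[...,1],P[...,2]
for nm,m in(("rim",(abs(z-.054)<.006)),("floor",abs(z-.006)<.005)):
    p=P[(d>0)&m&(x>.38)&(x<.66)&(y>.02)&(y<.29)][:,:2].astype(np.float32);print(nm,len(p),cv2.minAreaRect(p),p.min(0),p.max(0))
E
```

```text
time_s: 6.45
position: [0.5146, -0.171, 0.2037]
tcp_rot: [[0.908, 0.419, 0.002], [0.419, -0.908, -0.001], [0.001, 0.001, -1.0]]
force: [0.5, 0.4, 0.3]
opening: 0.46
grasp_force: 30.0
time_s: 7.12
position: [0.5679, 0.092, 0.2009]
tcp_rot: [[0.994, -0.11, -0.001], [-0.11, -0.994, 0.001], [-0.001, -0.001, -1.0]]
force: [1.6, -0.5, -0.5]
opening: 0.453
grasp_force: 30.0
[0.568 0.092 0.201] [-2.  29.8 92.   0.1 58.3 94.3]
rim 3380 ((0.5146494507789612, 0.15196110308170319), (0.24083274602890015, 0.21354666352272034), 83.70620727539062) [0.39734232 0.02100134] [0.6333359  0.27165157]
floor 13814 ((0.5460518598556519, 0.1485980749130249), (0.22966641187667847, 0.11800326406955719), 83.6613540649414) [0.4896903  0.02950319] [0.614915   0.26898894]
```

View pics/w2.png

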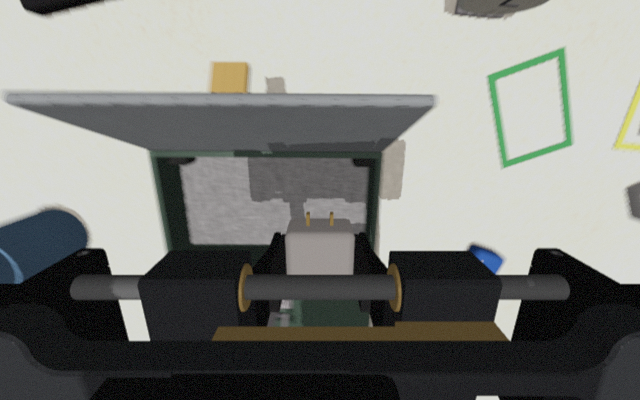

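The picture shows the plug held with its prongs forward at (320,215), the open box behind it and the lid leaning back with its edge at row 100. Now I'll lower and release.

```bash
python3 -m handwheel '[[-0.002,0,-0.03,0,0,0],[-0.004,0,-0.06,0,0,0],[-0.004,0,-0.09,0,0,0],[-0.004,0,-0.115,0,0,0],[-0.004,0,-0.135,0,0,0],[-0.004,0,-0.15,0,0,0],[-0.004,0,-0.161,0,0,0],[-0.004,0,-0.161,0,0,0]]'
python3 -m handwheel '[[0,0,0,0,0,0],[0,0,0,0,0,0],[0,0,0,0,0,0],[0,0,0,0,0,0],[0,0,0.02,0,0,0],[0,0,0.05,0,0,0],[0,0,0.09,0,0,0],[0,0,0.13,0,0,0]]' 0.4
```

```text
time_s: 7.83
position: [0.5635, 0.0888, 0.0381]
tcp_rot: [[0.994, -0.108, -0.003], [-0.108, -0.994, 0.0], [-0.003, 0.0, -1.0]]
force: [0.7, -0.1, -1.2]
opening: 0.454
grasp_force: 30.0
time_s: 8.5
position: [0.5637, 0.0889, 0.1708]
tcp_rot: [[0.994, -0.108, -0.002], [-0.108, -0.994, 0.0], [-0.002, 0.0, -1.0]]
force: [0.6, 0.0, -0.5]
opening: 0.699
grasp_force: 0.0
```

```bash
python3 -m handwheel '[[-0.015,-0.025,0.01,0,0,-0.023],[-0.03,-0.05,0.01,0,0,-0.046],[-0.048,-0.075,0.01,0,0,-0.07],[-0.064,-0.1,0.01,0,0,-0.09],[-0.08,-0.125,0.01,0,0,-0.115],[-0.096,-0.15,0.01,0,0,-0.14],[-0.112,-0.178,0,0,0,-0.16],[-0.126,-0.2,0,0,0,-0.183]]' 1
python3 -m handwheel '[[0,0,-0.02,0,0,0],[0,0,-0.045,0,0,0],[0,0,-0.07,0,0,0],[0,0,-0.095,0,0,0],[0,0,-0.115,0,0,0],[0,0,-0.13,0,0,0],[0,0,-0.14,0,0,0],[0,0,-0.14,0,0,0]]'
python3 -m handwheel '[[0,0,0,0,0,0],[0,0,0,0,0,0],[0,0,0,0,0,0],[0,0,0,0,0,0],[0,0,0,0,0,0],[0,0,0,0,0,0],[0,0,0,0,0,0],[0,0,0,0,0,0]]' -1
python3 -m handwheel '[[0,0,0,0,0,0],[0,0,0,0,0,0],[0,0,0.01,0,0,0],[0,0,0.03,0,0,0],[0,0,0.06,0,0,0],[0,0,0.1,0,0,0],[0,0,0.14,0,0,0],[0,0,0.17,0,0,0]]'
```

```text
time_s: 9.17
position: [0.4371, -0.1123, 0.1695]
tcp_rot: [[0.889, -0.459, -0.0], [-0.459, -0.889, -0.0], [-0.0, 0.0, -1.0]]
force: [0.1, -0.5, -0.3]
opening: 1.003
grasp_force: 0.0
time_s: 9.83
position: [0.4381, -0.1109, 0.0284]
tcp_rot: [[0.89, -0.457, -0.002], [-0.457, -0.89, 0.001], [-0.002, -0.0, -1.0]]
force: [-0.4, -0.1, 0.3]
opening: 0.998
grasp_force: 0.0
time_s: 10.5
position: [0.4386, -0.1111, 0.0297]
tcp_rot: [[0.89, -0.456, 0.0], [-0.456, -0.89, -0.0], [0.0, 0.0, -1.0]]
force: [0.0, -0.4, 5.6]
opening: 0.48
grasp_force: 29.4
time_s: 11.17
position: [0.4385, -0.1109, 0.2026]
tcp_rot: [[0.89, -0.457, 0.002], [-0.457, -0.89, -0.001], [0.002, -0.0, -1.0]]
force: [1.1, 0.4, -0.8]
opening: 0.48
grasp_force: 29.9
```

```bash
python3 -m handwheel '[[0.01,0.036,0,0,0,0.023],[0.02,0.072,0,0,0,0.046],[0.031,0.11,0,0,0,0.07],[0.042,0.147,0,0,0,0.09],[0.053,0.184,0,0,0,0.115],[0.064,0.22,0,0,0,0.14],[0.075,0.257,0,0,0,0.16],[0.084,0.292,0,0,0,0.183]]'
python3 -m handwheel '[[0.004,0.015,-0.01,0,0,0],[0.008,0.033,-0.03,0,0,0],[0.008,0.033,-0.06,0,0,0],[0.008,0.033,-0.09,0,0,0],[0.008,0.033,-0.12,0,0,0],[0.008,0.033,-0.145,0,0,0],[0.008,0.033,-0.162,0,0,0],[0.008,0.033,-0.162,0,0,0]]'
python3 -m handwheel '[[0,0,0,0,0,0],[0,0,0,0,0,0],[0,0,0,0,0,0],[0,0,0,0,0,0],[0,0,0.02,0,0,0],[0,0,0.05,0,0,0],[0,0,0.09,0,0,0],[0,0,0.13,0,0,0]]' 0.4
```

```text
time_s: 11.83
position: [0.5223, 0.1831, 0.1999]
tcp_rot: [[0.994, -0.106, -0.0], [-0.106, -0.994, 0.0], [-0.0, -0.0, -1.0]]
force: [0.8, -0.5, -0.5]
opening: 0.477
grasp_force: 29.9
time_s: 12.5
position: [0.5288, 0.2137, 0.0351]
tcp_rot: [[0.994, -0.108, -0.005], [-0.108, -0.994, -0.001], [-0.005, 0.001, -1.0]]
force: [-0.2, -0.1, -0.5]
opening: 0.481
grasp_force: 30.0
time_s: 13.17
position: [0.5297, 0.2137, 0.1689]
tcp_rot: [[0.994, -0.108, -0.002], [-0.108, -0.994, -0.0], [-0.002, 0.0, -1.0]]
force: [0.9, 0.1, -0.1]
opening: 0.7
grasp_force: 0.0
```

```bash
python3 -m handwheel '[[-0.002,-0.037,0,0,0,0.014],[-0.003,-0.075,0,0,0,0.028],[-0.005,-0.112,0,0,0,0.042],[-0.006,-0.15,0,0,0,0.056],[-0.008,-0.187,0,0,0,0.07],[-0.01,-0.225,0,0,0,0.084],[-0.011,-0.262,0,0,0,0.098],[-0.012,-0.3,0,0,0,0.111]]' 1
python3 -m handwheel '[[-0.002,-0.035,0,0,0,0.018],[-0.004,-0.075,0,0,0,0.036],[-0.006,-0.115,0,0,0,0.054],[-0.008,-0.155,0,0,0,0.072],[-0.01,-0.195,-0.01,0,0,0.09],[-0.012,-0.22,-0.03,0,0,0.111],[-0.012,-0.227,-0.06,0,0,0.111],[-0.012,-0.227,-0.08,0,0,0.111]]'
python3 -m handwheel '[[0,0,-0.02,0,0,0],[0,0,-0.04,0,0,0],[0,0,-0.055,0,0,0],[0,0,-0.06,0,0,0],[0,0,-0.06,0,0,0],[0,0,-0.06,0,0,0],[0,0,-0.06,0,0,0],[0,0,-0.06,0,0,0]]'
python3 -m handwheel '[[0,0,0,0,0,0],[0,0,0,0,0,0],[0,0,0,0,0,0],[0,0,0,0,0,0],[0,0,0,0,0,0],[0,0,0,0,0,0],[0,0,0,0,0,0],[0,0,0,0,0,0]]' -1
python3 -m handwheel '[[0,0,0,0,0,0],[0,0,0,0,0,0],[0,0,0.01,0,0,0],[0,0,0.03,0,0,0],[0,0,0.06,0,0,0],[0,0,0.1,0,0,0],[0,0,0.14,0,0,0],[0,0,0.17,0,0,0]]'
```

```text
time_s: 13.83
position: [0.5182, -0.0878, 0.1685]
tcp_rot: [[0.993, 0.115, 0.001], [0.115, -0.993, -0.0], [0.001, 0.001, -1.0]]
force: [0.6, 0.1, -0.2]
opening: 0.996
grasp_force: 0.0
time_s: 14.5
position: [0.5063, -0.3166, 0.087]
tcp_rot: [[0.945, 0.326, 0.002], [0.326, -0.945, -0.002], [0.001, 0.003, -1.0]]
force: [0.2, 0.1, -0.5]
opening: 1.0
grasp_force: 0.0
time_s: 15.17
position: [0.5073, -0.3136, 0.0289]
tcp_rot: [[0.944, 0.33, 0.002], [0.33, -0.944, -0.002], [0.001, 0.002, -1.0]]
force: [0.1, -0.7, -0.5]
opening: 0.998
grasp_force: 0.0
time_s: 15.83
position: [0.5065, -0.3131, 0.0275]
tcp_rot: [[0.944, 0.33, -0.0], [0.33, -0.944, 0.0], [-0.0, -0.0, -1.0]]
force: [-0.6, -0.6, -0.1]
opening: 0.479
grasp_force: 0.0
time_s: 16.5
position: [0.5071, -0.3134, 0.2013]
tcp_rot: [[0.944, 0.33, 0.003], [0.33, -0.944, -0.002], [0.002, 0.003, -1.0]]
force: [0.3, 0.5, -1.0]
opening: 0.387
grasp_force: 29.9
```

```bash
python3 -m handwheel '[[0.005,0.037,0,0,0,-0.014],[0.01,0.075,0,0,0,-0.028],[0.015,0.112,0,0,0,-0.042],[0.02,0.15,0,0,0,-0.056],[0.025,0.187,0,0,0,-0.07],[0.03,0.225,0,0,0,-0.084],[0.036,0.262,0,0,0,-0.098],[0.042,0.3,0,0,0,-0.111]]'
python3 -m handwheel '[[0.005,0.035,0,0,0,-0.018],[0.01,0.075,0,0,0,-0.036],[0.015,0.115,0,0,0,-0.054],[0.02,0.155,0,0,0,-0.072],[0.026,0.19,0,0,0,-0.09],[0.032,0.219,-0.01,0,0,-0.111],[0.032,0.219,-0.03,0,0,-0.111],[0.032,0.219,-0.06,0,0,-0.111]]'
python3 -m handwheel '[[0,0,-0.03,0,0,0],[0,0,-0.06,0,0,0],[0,0,-0.085,0,0,0],[0,0,-0.1,0,0,0],[0,0,-0.1,0,0,0],[0,0,-0.1,0,0,0],[0,0,-0.1,0,0,0],[0,0,-0.1,0,0,0]]'
python3 -m handwheel '[[0,0,0,0,0,0],[0,0,0,0,0,0],[0,0,0,0,0,0],[0,0,0,0,0,0],[0,0,0.02,0,0,0],[0,0,0.05,0,0,0],[0,0,0.09,0,0,0],[0,0,0.13,0,0,0]]' 0.3
python3 - <<'E'
from h import *
im,d,K,M=cam("top");cv2.imwrite("pics/top1.png",im)
P=grid(d,K,M);x,y,z=P[...,0],P[...,1],P[...,2]
m=((d>0)&(z>.014)&(y<-.03)&(z<.12)&(x>.3)&(x<.85)&(y>-.7)).astype(np.uint8);n,l,st,c=cv2.connectedComponentsWithStats(m)
for i in range(1,n):
    if st[i,4]>50:
        Q=P[l==i][:,:2].astype(np.float32);r=cv2.minAreaRect(Q);print(st[i].tolist(),im[l==i].mean(0).astype(int),np.round(r[0],3),np.round(r[1],3),round(r[2],1))
E
```

```text
time_s: 17.17
position: [0.5483, -0.0113, 0.1983]
tcp_rot: [[0.994, 0.112, 0.0], [0.112, -0.994, -0.0], [0.0, 0.0, -1.0]]
force: [0.1, -0.4, -0.9]
opening: 0.385
grasp_force: 29.9
time_s: 17.83
position: [0.5828, 0.2089, 0.1402]
tcp_rot: [[0.995, -0.104, 0.008], [-0.104, -0.995, 0.001], [0.008, -0.002, -1.0]]
force: [0.1, 0.3, -1.0]
opening: 0.39
grasp_force: 29.9
time_s: 18.5
position: [0.5814, 0.2061, 0.0392]
tcp_rot: [[0.994, -0.108, 0.002], [-0.108, -0.994, 0.0], [0.002, -0.001, -1.0]]
force: [-0.4, -0.3, -0.6]
opening: 0.391
grasp_force: 29.9
time_s: 19.17
position: [0.5796, 0.2057, 0.168]
tcp_rot: [[0.994, -0.108, -0.003], [-0.108, -0.994, -0.0], [-0.003, 0.001, -1.0]]
force: [0.9, -0.3, -0.4]
opening: 0.649
grasp_force: 0.0
[313, 120, 7, 10, 62] [59 60 63] [ 0.831 -0.043] [0.036 0.023] 1.6
[401, 121, 74, 15, 500] [126 132 133] [ 0.844 -0.51 ] [0.277 0.04 ] 82.8
[320, 141, 20, 13, 200] [112 114 116] [ 0.742 -0.096] [0.075 0.033] 77.6
[379, 168, 18, 24, 354] [65 69 69] [ 0.628 -0.321] [0.057 0.091] 85.8
[400, 219, 14, 14, 132] [ 70  86 116] [ 0.452 -0.394] [0.048 0.042] 17.3
[461, 220, 26, 25, 193] [92 78 71] [ 0.434 -0.656] [0.085 0.096] 6.1
[427, 237, 28, 28, 418] [61 62 63] [ 0.362 -0.525] [0.102 0.06 ] 45.7
[472, 242, 15, 18, 90] [96 75 67] [ 0.365 -0.67 ] [0.06  0.057] 10.0
```

```bash
python3 -m handwheel '[[-0.008,-0.037,0,0,0,0.013],[-0.016,-0.075,0,0,0,0.026],[-0.024,-0.112,0,0,0,0.039],[-0.032,-0.15,0,0,0,0.052],[-0.04,-0.187,0,0,0,0.065],[-0.048,-0.225,0,0,0,0.078],[-0.056,-0.262,0,0,0,0.09],[-0.065,-0.3,0,0,0,0.103]]' 1
python3 -m handwheel '[[-0.008,-0.037,0,0,0,0.013],[-0.016,-0.075,0,0,0,0.026],[-0.024,-0.112,0,0,0,0.039],[-0.032,-0.15,0,0,0,0.052],[-0.04,-0.187,0,0,0,0.065],[-0.048,-0.225,0,0,0,0.078],[-0.056,-0.262,0,0,0,0.09],[-0.065,-0.298,0,0,0,0.103]]'
python3 -m handwheel '[[0,0,-0.02,0,0,0],[0,0,-0.045,0,0,0],[0,0,-0.07,0,0,0],[0,0,-0.095,0,0,0],[0,0,-0.115,0,0,0],[0,0,-0.13,0,0,0],[0,0,-0.138,0,0,0],[0,0,-0.138,0,0,0]]'
python3 -m handwheel '[[0,0,0,0,0,0],[0,0,0,0,0,0],[0,0,0,0,0,0],[0,0,0,0,0,0],[0,0,0,0,0,0],[0,0,0,0,0,0],[0,0,0,0,0,0],[0,0,0,0,0,0]]' -1
python3 -m handwheel '[[0,0,0,0,0,0],[0,0,0,0,0,0],[0,0,0.01,0,0,0],[0,0,0.03,0,0,0],[0,0,0.06,0,0,0],[0,0,0.1,0,0,0],[0,0,0.14,0,0,0],[0,0,0.17,0,0,0]]'
```

```text
time_s: 19.88
position: [0.5151, -0.0957, 0.1677]
tcp_rot: [[0.995, 0.099, 0.001], [0.099, -0.995, -0.0], [0.001, 0.0, -1.0]]
force: [0.0, -0.2, 0.1]
opening: 0.995
grasp_force: 0.0
time_s: 20.55
position: [0.4499, -0.3941, 0.1676]
tcp_rot: [[0.954, 0.3, 0.0], [0.3, -0.954, -0.0], [0.0, 0.001, -1.0]]
force: [0.9, 0.5, 0.6]
opening: 1.001
grasp_force: 0.0
time_s: 21.22
position: [0.4497, -0.3911, 0.0277]
tcp_rot: [[0.954, 0.299, -0.002], [0.299, -0.954, 0.003], [-0.001, -0.003, -1.0]]
force: [0.5, 0.2, -0.5]
opening: 0.997
grasp_force: 0.0
time_s: 21.88
position: [0.4507, -0.3923, 0.0298]
tcp_rot: [[0.954, 0.299, 0.001], [0.299, -0.954, -0.001], [0.0, 0.001, -1.0]]
force: [0.3, 0.4, 1.5]
opening: 0.481
grasp_force: 25.8
time_s: 22.55
position: [0.4508, -0.3923, 0.203]
tcp_rot: [[0.954, 0.299, 0.002], [0.299, -0.954, -0.002], [0.001, 0.002, -1.0]]
force: [0.6, -0.8, -0.7]
opening: 0.482
grasp_force: 30.0
```

```bash
python3 -m handwheel '[[0.005,0.037,0,0,0,-0.013],[0.011,0.075,0,0,0,-0.026],[0.016,0.112,0,0,0,-0.039],[0.022,0.15,0,0,0,-0.052],[0.028,0.187,0,0,0,-0.065],[0.033,0.225,0,0,0,-0.078],[0.038,0.262,0,0,0,-0.09],[0.044,0.3,0,0,0,-0.103]]'
python3 -m handwheel '[[0.006,0.036,0,0,0,-0.018],[0.012,0.074,0,0,0,-0.035],[0.018,0.112,0,0,0,-0.05],[0.024,0.15,0,0,0,-0.07],[0.03,0.188,0,0,0,-0.085],[0.035,0.22,0,0,0,-0.104],[0.038,0.24,0,0,0,-0.104],[0.038,0.241,-0.02,0,0,-0.104]]'
python3 -m handwheel '[[0,0,-0.03,0,0,0],[0,0,-0.06,0,0,0],[0,0,-0.09,0,0,0],[0,0,-0.115,0,0,0],[0,0,-0.135,0,0,0],[0,0,-0.141,0,0,0],[0,0,-0.141,0,0,0],[0,0,-0.141,0,0,0]]'
python3 -m handwheel '[[0,0,0,0,0,0],[0,0,0,0,0,0],[0,0,0,0,0,0],[0,0,0,0,0,0],[0,0,0.02,0,0,0],[0,0,0.05,0,0,0],[0,0,0.09,0,0,0],[0,0,0.13,0,0,0]]' 0.3
python3 -m handwheel '[[0,0,0.04,0,0,0],[0,0,0.08,0,0,0],[-0.03,0,0.1,0,0,0],[-0.06,0,0.1,0,0,0],[-0.09,0,0.1,0,0,0],[-0.09,0,0.1,0,0,0],[-0.09,0,0.1,0,0,0],[-0.09,0,0.1,0,0,0]]'
python3 - <<'E'
from h import *
s=bot.read_state();print(np.round(s["position"],3),np.round(s["joint_positions"],1))
im,d,K,M=cam("wrist");cv2.imwrite("pics/w3.png",im);np.savez("pics/w3.npz",im=im,d=d,K=K,M=M)
E
```

```text
time_s: 23.22
position: [0.4939, -0.0902, 0.2]
tcp_rot: [[0.995, 0.096, -0.001], [0.096, -0.995, 0.0], [-0.0, -0.0, -1.0]]
force: [-0.1, -0.3, -1.8]
opening: 0.478
grasp_force: 30.0
time_s: 23.88
position: [0.5354, 0.1534, 0.183]
tcp_rot: [[0.994, -0.105, 0.01], [-0.106, -0.994, 0.002], [0.009, -0.003, -1.0]]
force: [-0.0, -0.5, -0.7]
opening: 0.48
grasp_force: 30.0
time_s: 24.55
position: [0.533, 0.149, 0.0392]
tcp_rot: [[0.994, -0.11, 0.001], [-0.11, -0.994, 0.0], [0.001, -0.0, -1.0]]
force: [0.2, 0.2, -0.8]
opening: 0.479
grasp_force: 30.0
time_s: 25.22
position: [0.5317, 0.1488, 0.1696]
tcp_rot: [[0.994, -0.11, -0.002], [-0.11, -0.994, -0.0], [-0.002, 0.0, -1.0]]
force: [0.9, 0.3, -0.6]
opening: 0.649
grasp_force: 0.0
time_s: 25.88
position: [0.4434, 0.149, 0.2692]
tcp_rot: [[0.994, -0.11, 0.003], [-0.11, -0.994, 0.0], [0.003, -0.0, -1.0]]
force: [0.2, 0.6, 0.2]
opening: 0.652
grasp_force: 0.0
[0.443 0.149 0.269] [  4.8  16.3 102.5  -0.   61.  101.2]
```

View pics/w3.png

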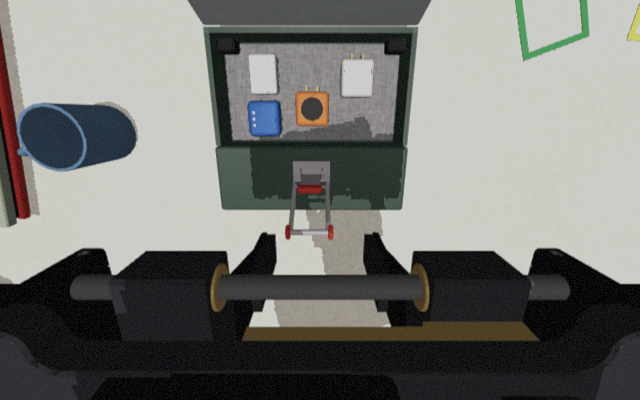

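All four gadgets lie flat in the box: hub (263,74), bank (264,118), adapter (312,108) and plug (357,77). Next I'll push the lid over from behind, off to one side of the keeper.

```bash
python3 -m handwheel '[[0.035,-0.01,0.01,0,0,0],[0.07,-0.02,0.01,0,0,0],[0.105,-0.03,0.01,0,0,0],[0.14,-0.04,0.01,0,0,0],[0.175,-0.045,0.01,0,0,0],[0.21,-0.055,0,0,0,0],[0.235,-0.06,0,0,0,0],[0.249,-0.063,0,0,0,0]]' -1
python3 -m handwheel '[[0,0,0,0,0,0],[0,0,-0.02,0,0,0],[0,0,-0.04,0,0,0],[0,0,-0.06,0,0,0],[0,0,-0.08,0,0,0],[0,0,-0.094,0,0,0],[0,0,-0.094,0,0,0],[0,0,-0.094,0,0,0]]'
python3 -m handwheel '[[-0.006,0.001,0,0,0,0],[-0.012,0.001,0,0,0,0],[-0.018,0.002,0,0,0,0],[-0.024,0.003,0,0,0,0],[-0.03,0.003,0,0,0,0],[-0.036,0.004,0,0,0,0],[-0.042,0.005,0,0,0,0],[-0.048,0.005,0,0,0,0]]'
python3 -m handwheel '[[-0.006,0.001,0,0,0,0],[-0.012,0.001,0,0,0,0],[-0.018,0.002,0,0,0,0],[-0.024,0.003,0,0,0,0],[-0.03,0.003,0,0,0,0],[-0.036,0.004,0,0,0,0],[-0.042,0.005,0,0,0,0],[-0.048,0.005,0,0,0,0]]'
```

```text
time_s: 26.6
position: [0.6957, 0.0841, 0.2665]
tcp_rot: [[0.994, -0.112, 0.001], [-0.112, -0.994, -0.0], [0.001, 0.0, -1.0]]
force: [0.1, 0.5, 0.5]
opening: 0.126
grasp_force: 0.0
time_s: 27.27
position: [0.6908, 0.0861, 0.1735]
tcp_rot: [[0.994, -0.11, -0.003], [-0.11, -0.994, 0.0], [-0.003, 0.0, -1.0]]
force: [0.1, 0.1, 0.9]
opening: 0.009
grasp_force: 0.0
time_s: 27.93
position: [0.6429, 0.0912, 0.1748]
tcp_rot: [[0.994, -0.11, 0.0], [-0.11, -0.994, 0.0], [0.0, -0.0, -1.0]]
force: [1.7, 0.3, 0.4]
opening: 0.006
grasp_force: 0.6
time_s: 28.6
position: [0.5947, 0.0962, 0.1744]
tcp_rot: [[0.994, -0.11, -0.001], [-0.11, -0.994, 0.0], [-0.001, -0.0, -1.0]]
force: [0.6, -0.1, -0.5]
opening: 0.007
grasp_force: 0.4
```

```bash
python3 -m handwheel '[[0,0,0.02,0,0,0],[0,0,0.04,0,0,0],[0,0,0.06,0,0,0],[0,0,0.08,0,0,0],[0,0,0.1,0,0,0],[0,0,0.1,0,0,0],[0,0,0.1,0,0,0],[0,0,0.1,0,0,0]]'
for i in 1 2; do python3 -m handwheel '[[0,0,0,0,0,0],[0,0,0,0,0,0],[0,0,0,0,0,0],[0,0,0,0,0,0],[0,0,0,0,0,0],[0,0,0,0,0,0],[0,0,0,0,0,0],[0,0,0,0,0,0]]' >/dev/null; done
python3 -m handwheel '[[-0.02,0.006,0,0,0,0],[-0.04,0.012,0,0,0,0],[-0.06,0.018,0,0,0,0],[-0.08,0.024,0,0,0,0],[-0.1,0.03,0,0,0,0],[-0.12,0.04,0,0,0,0],[-0.14,0.05,0,0,0,0],[-0.15,0.055,0,0,0,0]]' 
python3 -m handwheel '[[0,0,0,0,0,0],[0,0,0,0,0,0],[0,0,0,0,0,0],[0,0,0,0,0,0],[0,0,0,0,0,0],[0,0,0,0,0,0],[0,0,0,0,0,0],[0,0,0,0,0,0]]' >/dev/null
python3 - <<'E'
from h import *
s=bot.read_state();print(s["time_s"],np.round(s["position"],3),np.round(s["joint_positions"],1))
im,d,K,M=cam("wrist");cv2.imwrite("pics/w4.png",im);np.savez("pics/w4.npz",im=im,d=d,K=K,M=M)
for q in("keeper","bail_bar","lever_tip","lever_hinge","lid_edge"):
    for f in(models.tip_of,):
        for e in f(q,"wrist")[:2]: print(q,np.round(e["position"],1),round(e["conf"],2))
P=grid(d,K,M);x,y,z=P[...,0],P[...,1],P[...,2]
a=np.deg2rad(-6.2);R=np.array([[np.cos(a),-np.sin(a)],[np.sin(a),np.cos(a)]])
C=(P[...,:2]-[.513,.151])@R
ok=d>0
p=P[ok&(abs(z-.062)<.005)&(x>.38)&(x<.68)&(y>0)&(y<.3)][:,:2].astype(np.float32);print(cv2.minAreaRect(p))
for xx in range(-20,111,20):
    m=ok&(abs(C[...,0]-xx/1e3)<.004)&(abs(C[...,1]-.06)<.02);print(xx,np.round(np.median(z[m]),4) if m.any() else None)
E
```

```text
time_s: 29.27
position: [0.5943, 0.096, 0.2735]
tcp_rot: [[0.994, -0.11, -0.003], [-0.11, -0.994, 0.0], [-0.003, 0.0, -1.0]]
force: [0.1, 0.2, -0.7]
opening: 0.004
grasp_force: 0.0
time_s: 31.27
position: [0.4428, 0.1517, 0.2745]
tcp_rot: [[0.994, -0.109, -0.002], [-0.109, -0.994, 0.0], [-0.002, 0.0, -1.0]]
force: [-0.9, 0.2, 0.7]
opening: 0.01
grasp_force: 0.0
31.9333 [0.446 0.151 0.274] [  5.   16.2 101.6  -0.   62.2 101.4]
keeper [310.4 133.4] 0.88
bail_bar [308.8 232.1] 0.87
lever_tip [311.8 188.1] 0.59
lid_edge [312.8 146.2] 0.81
((0.511566698551178, 0.15196137130260468), (0.24031664431095123, 0.21426980197429657), 83.75285339355469)
-20 0.0607
0 0.061
20 0.0611
40 0.0609
60 0.0609
80 0.0609
100 0.0608
```

View pics/w4.png

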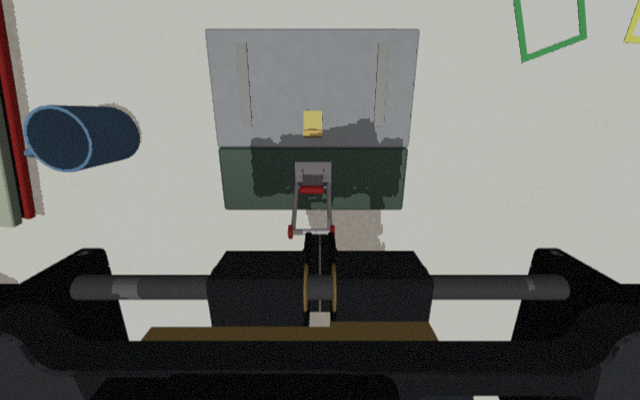

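```bash
cat >> h.py <<'E'
def case(P):
    a=np.deg2rad(-6.25);c,s=np.cos(a),np.sin(a);D=P-np.array([.511,.1515,0])
    return np.stack([c*D[...,0]+s*D[...,1],-s*D[...,0]+c*D[...,1],D[...,2]],-1)
def latch(im,d,K,M):
    C=case(grid(d,K,M));hsv=cv2.cvtColor(im,cv2.COLOR_BGR2HSV)
    red=((cv2.inRange(hsv,(0,120,50),(8,255,255))|cv2.inRange(hsv,(172,120,50),(180,255,255)))>0)&(d>0)&(abs(C[...,1])<.06)&(abs(C[...,0])<.14)&(C[...,2]>.06)
    br=(cv2.inRange(hsv,(18,90,60),(35,255,255))>0)&(d>0)&(abs(C[...,1])<.04)&(C[...,0]>-.02)&(C[...,0]<.1)
    for nm,m in(("red",red),("brass",br)):
        n,l,st,c=cv2.connectedComponentsWithStats(m.astype(np.uint8))
        for i in range(1,n):
            if st[i,4]>8:
                Q=C[l==i];print(nm,st[i].tolist(),"med",np.round(np.median(Q,0),4),"lo",np.round(np.percentile(Q,5,0),4),"hi",np.round(np.percentile(Q,95,0),4))
E
python3 - <<'E'
from h import *
D=np.load("pics/w4.npz");latch(*[D[k] for k in("im","d","K","M")])
im,d,K,M=cam("scene");latch(im,d,K,M)
C=case(grid(d,K,M));m=(d>0)&(abs(C[...,1])<.04)&(C[...,0]>-.14)&(C[...,0]<.1)&(C[...,2]>.07)
Q=C[m];print(len(Q));Q=Q[np.argsort(Q[:,0])];print(np.round(Q[::max(1,len(Q)//40)],3).tolist())
E
```

```text
red [299, 185, 25, 9, 201] med [-0.057   0.0009  0.1346] lo [-0.0831 -0.0104  0.0605] hi [-0.0547  0.0122  0.1362]
red [288, 225, 5, 14, 50] med [-0.0943  0.0217  0.1557] lo [-0.1014  0.0199  0.1511] hi [-0.0905  0.0235  0.1587]
red [330, 225, 5, 9, 36] med [-0.0921 -0.0203  0.1547] lo [-0.0944 -0.0223  0.1515] hi [-0.0537 -0.0156  0.2497]
brass [303, 111, 19, 27, 471] med [0.0048 0.0007 0.0682] lo [-0.0069 -0.0097  0.0667] hi [0.0184 0.0103 0.085 ]
red [320, 143, 4, 4, 10] med [-0.0559 -0.0054  0.1342] lo [-0.0572 -0.0109  0.1296] hi [-0.0526  0.001   0.1372]
brass [332, 161, 11, 10, 64] med [ 0.     -0.003   0.0695] lo [-0.0055 -0.0123  0.0654] hi [0.0196 0.0102 0.086 ]
2201
[[-0.103, -0.022, 0.153], [-0.088, -0.02, 0.135], [-0.084, -0.028, 0.41], [-0.081, -0.038, 0.489], [-0.078, -0.022, 0.399], [-0.073, -0.039, 0.485], [-0.07, -0.017, 0.253], [-0.066, -0.021, 0.286], [-0.063, -0.021, 0.296], [-0.059, -0.012, 0.13], [-0.057, -0.024, 0.387], [-0.055, -0.039, 0.439], [-0.054, 0.009, 0.519], [-0.054, -0.003, 0.094], [-0.053, -0.038, 0.441], [-0.051, -0.022, 0.402], [-0.048, -0.035, 0.436], [-0.046, 0.03, 0.486], [-0.044, -0.023, 0.395], [-0.043, 0.035, 0.488], [-0.042, -0.03, 0.476], [-0.042, -0.035, 0.46], [-0.041, -0.032, 0.518], [-0.04, 0.001, 0.387], [-0.04, -0.014, 0.38], [-0.039, 0.009, 0.379], [-0.038, -0.021, 0.368], [-0.038, -0.027, 0.439], [-0.037, -0.024, 0.433], [-0.035, -0.021, 0.43], [-0.034, -0.024, 0.49], [-0.033, -0.03, 0.517], [-0.032, 0.017, 0.544], [-0.032, -0.027, 0.417], [-0.031, -0.001, 0.484], [-0.03, -0.011, 0.429], [-0.029, -0.013, 0.452], [-0.028, -0.026, 0.344], [-0.027, 0.017, 0.343], [-0.026, 0.006, 0.335], [0.023, -0.006, 0.07]]
```

Lid flat at z ≈ 61 mm. The lever stands upright (1.57) and the bail bar is at case (−92, 155 mm), which agrees with the geometry. I'll push the bar over toward the keeper.

```bash
python3 -m handwheel '[[-0.02,0.005,0,0,0,0],[-0.04,0.009,0,0,0,0],[-0.06,0.0135,0,0,0,0],[-0.06,0.0135,-0.03,0,0,0],[-0.06,0.0135,-0.06,0,0,0],[-0.06,0.0135,-0.085,0,0,0],[-0.06,0.0135,-0.1,0,0,0],[-0.06,0.0135,-0.1,0,0,0]]' -1
python3 -m handwheel '[[0.008,-0.001,0,0,0,0],[0.016,-0.002,0,0,0,0],[0.024,-0.003,0,0,0,0],[0.032,-0.004,0,0,0,0],[0.04,-0.004,0,0,0,0],[0.048,-0.005,0,0,0,0],[0.056,-0.006,0,0,0,0],[0.062,-0.007,0,0,0,0]]'
python3 -m handwheel '[[0,0,0,0,0,0],[0,0,0,0,0,0],[0,0,0.02,0,0,0],[0,0,0.04,0,0,0],[0,0,0.06,0,0,0],[0,0,0.08,0,0,0],[0,0,0.1,0,0,0],[0,0,0.1,0,0,0]]'
python3 - <<'E'
from h import *
s=bot.read_state();print(s["time_s"],np.round(s["position"],3),np.round(s["joint_positions"],1))
im,d,K,M=cam("wrist");cv2.imwrite("pics/w5.png",im);latch(im,d,K,M)
im,d,K,M=cam("scene");latch(im,d,K,M)
E
```

```text
time_s: 32.95
position: [0.3835, 0.1641, 0.1722]
tcp_rot: [[0.994, -0.11, -0.007], [-0.11, -0.994, -0.001], [-0.006, 0.002, -1.0]]
force: [-0.1, -1.0, 0.7]
opening: 0.003
grasp_force: 0.0
time_s: 33.62
position: [0.449, 0.1573, 0.1748]
tcp_rot: [[0.994, -0.11, 0.001], [-0.11, -0.994, 0.0], [0.001, -0.0, -1.0]]
force: [-0.2, 0.3, -0.4]
opening: 0.004
grasp_force: 0.0
time_s: 34.28
position: [0.449, 0.1578, 0.2779]
tcp_rot: [[0.994, -0.11, 0.007], [-0.11, -0.994, 0.001], [0.007, -0.002, -1.0]]
force: [-0.3, -0.3, 0.4]
opening: 0.006
grasp_force: 0.0
34.2833 [0.449 0.158 0.278] [  5.9  16.2 100.9   0.   62.4 102.2]
red [335, 121, 4, 11, 33] med [ 0.0065 -0.0207  0.0761] lo [ 0.0014 -0.022   0.074 ] hi [ 0.011  -0.0185  0.0777]
red [299, 122, 4, 10, 34] med [0.0065 0.0218 0.0762] lo [0.0019 0.0205 0.0741] hi [0.011  0.0241 0.0777]
red [307, 188, 25, 9, 197] med [-0.0576  0.0003  0.1347] lo [-0.0827 -0.0105  0.0614] hi [-0.0549  0.0118  0.1363]
brass [310, 114, 18, 10, 164] med [0.0143 0.0005 0.0677] lo [ 0.0097 -0.0091  0.0666] hi [0.0198 0.01   0.0691]
brass [310, 130, 19, 11, 187] med [-0.0033  0.0004  0.0833] lo [-0.0088 -0.0091  0.0669] hi [0.0014 0.0102 0.0856]
red [320, 143, 4, 4, 10] med [-0.0557 -0.0044  0.1341] lo [-0.0577 -0.013   0.1305] hi [-0.0533  0.0034  0.136 ]
red [333, 167, 3, 4, 10] med [ 0.0074 -0.0225  0.0753] lo [-0.0006 -0.0264  0.0696] hi [ 0.0125 -0.013   0.0784]
brass [333, 160, 5, 6, 20] med [-0.0024 -0.0027  0.0814] lo [-0.0071 -0.0102  0.0733] hi [0.0003 0.0073 0.087 ]
brass [337, 166, 6, 5, 21] med [ 0.0158 -0.0026  0.0692] lo [ 0.0079 -0.0127  0.0609] hi [0.0224 0.0214 0.0703]
```

View pics/w5.png

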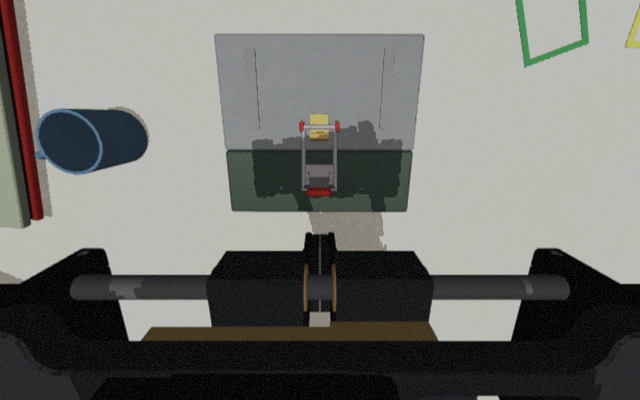

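The bar lies on the ledge at case (+7, 72 mm), behind the plate top at (−3, 84), with the red grips at (301,126) and (337,126). It is hooked. Next is the lever.

```bash
python3 -m handwheel '[[0.01,-0.001,0,0,0,0],[0.02,-0.002,0,0,0,0],[0.026,-0.003,-0.02,0,0,0],[0.026,-0.003,-0.05,0,0,0],[0.026,-0.003,-0.08,0,0,0],[0.026,-0.003,-0.11,0,0,0],[0.026,-0.003,-0.133,0,0,0],[0.026,-0.003,-0.133,0,0,0]]' -1
python3 -m handwheel '[[-0.007,0.001,0,0,0,0],[-0.014,0.002,0.001,0,0,0],[-0.02,0.002,0.001,0,0,0],[-0.025,0.003,0,0,0,0],[-0.03,0.003,-0.002,0,0,0],[-0.034,0.004,-0.004,0,0,0],[-0.039,0.004,-0.007,0,0,0],[-0.042,0.005,-0.01,0,0,0]]'
python3 -m handwheel '[[-0.0035,0,-0.0035,0,0,0],[-0.007,0.001,-0.007,0,0,0],[-0.0095,0.001,-0.0115,0,0,0],[-0.012,0.001,-0.016,0,0,0],[-0.014,0.0015,-0.02,0,0,0],[-0.0155,0.002,-0.025,0,0,0],[-0.017,0.002,-0.03,0,0,0],[-0.017,0.002,-0.033,0,0,0]]'
```

```text
time_s: 35.05
position: [0.4709, 0.1538, 0.1364]
tcp_rot: [[0.994, -0.111, -0.011], [-0.111, -0.994, -0.001], [-0.011, 0.002, -1.0]]
force: [-0.0, 0.2, 0.1]
opening: 0.004
grasp_force: 0.0
time_s: 35.72
position: [0.4314, 0.1595, 0.1318]
tcp_rot: [[0.994, -0.11, 0.001], [-0.11, -0.994, 0.0], [0.001, -0.0, -1.0]]
force: [0.6, -0.8, 1.0]
opening: 0.009
grasp_force: 1.1
time_s: 36.38
position: [0.4148, 0.1615, 0.1023]
tcp_rot: [[0.994, -0.109, 0.002], [-0.109, -0.994, -0.0], [0.002, -0.0, -1.0]]
force: [-11.2, -2.4, 87.5]
opening: 0.005
grasp_force: 47.2
```

The vertical force jumped to 88 N, so I'll back off and look.

```bash
python3 -m handwheel '[[0,0,0.01,0,0,0],[0,0,0.02,0,0,0],[0,0,0.05,0,0,0],[0,0,0.08,0,0,0],[0,0,0.11,0,0,0],[0,0,0.14,0,0,0],[0,0,0.17,0,0,0],[0,0,0.17,0,0,0]]'
python3 - <<'E'
from h import *
s=bot.read_state();print(s["time_s"],np.round(s["position"],3),np.round(s["force"],1))
im,d,K,M=cam("wrist");cv2.imwrite("pics/w6.png",cv2.resize(im[90:250,200:440],None,fx=3,fy=3));latch(im,d,K,M)
im,d,K,M=cam("scene");latch(im,d,K,M)
E
```

```text
time_s: 37.05
position: [0.4173, 0.162, 0.2731]
tcp_rot: [[0.994, -0.11, 0.01], [-0.11, -0.994, 0.001], [0.01, -0.003, -1.0]]
force: [0.5, -0.3, -0.2]
opening: 0.004
grasp_force: 0.0
37.05 [0.417 0.162 0.273] [ 0.5 -0.3 -0.2]
red [299, 101, 5, 11, 32] med [-0.0016  0.0218  0.0769] lo [-0.007   0.0205  0.0756] hi [0.0022 0.0235 0.0778]
red [337, 101, 4, 11, 36] med [-0.0021 -0.0204  0.0764] lo [-0.007  -0.0226  0.0752] hi [ 0.0019 -0.0191  0.0777]
red [310, 195, 20, 10, 171] med [-0.1144  0.0014  0.0776] lo [-0.1198 -0.0098  0.0764] hi [-0.1091  0.0115  0.0788]
brass [311, 86, 19, 17, 311] med [0.0108 0.0002 0.0678] lo [ 0.0021 -0.0091  0.0666] hi [0.0192 0.0105 0.0689]
brass [310, 106, 20, 9, 164] med [-0.0071  0.0002  0.0838] lo [-0.0113 -0.009   0.0669] hi [-0.0029  0.0102  0.0859]
red [331, 166, 3, 4, 10] med [ 0.0011 -0.0248  0.0754] lo [-0.0153 -0.0256  0.0661] hi [ 0.0049 -0.0035  0.0805]
brass [333, 160, 4, 5, 11] med [-0.0032 -0.004   0.0851] lo [-0.0068 -0.0114  0.0827] hi [-0.0006  0.0072  0.0865]
brass [335, 165, 8, 6, 33] med [ 0.0107 -0.0023  0.0694] lo [ 0.0006 -0.0134  0.0659] hi [0.0203 0.0098 0.0719]
```

View pics/w6.png

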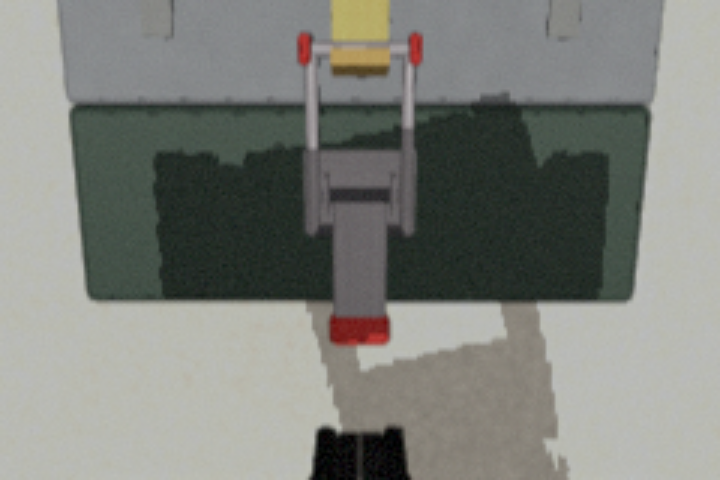

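The lever lies flat: tip top is at z 77 mm, the bar is hooked and the plate has been pulled in 4 mm. The 88 N was the lever's end stop. Next is the dock.

```bash
python3 -m handwheel '[[0.008,-0.03,0,0,0,0],[0.016,-0.06,0.01,0,0,0],[0.024,-0.09,0.02,0,0,0],[0.032,-0.12,0.03,0,0,0],[0.04,-0.15,0.04,0,0,0],[0.048,-0.18,0.04,0,0,0],[0.056,-0.21,0.04,0,0,0],[0.064,-0.24,0.04,0,0,0]]' 1
python3 -m handwheel '[[0.008,-0.03,0,0,0,0],[0.016,-0.06,0,0,0,0],[0.024,-0.09,0,0,0,0],[0.032,-0.12,0,0,0,0],[0.04,-0.15,0,0,0,0],[0.045,-0.175,0,0,0,0],[0.05,-0.19,0,0,0,0],[0.05,-0.19,0,0,0,0]]'
python3 - <<'E'
from h import *
s=bot.read_state();print(s["time_s"],np.round(s["position"],3),np.round(s["joint_positions"],1))
im,d,K,M=cam("wrist");cv2.imwrite("pics/w7.png",im)
P=grid(d,K,M);x,y,z=P[...,0],P[...,1],P[...,2];near=(d>0)&(np.hypot(x-.625,y+.322)<.1)
for nm,m in(("top38",abs(z-.038)<.006),("back",z>.055)):
    p=P[near&m][:,:2].astype(np.float32);r=cv2.minAreaRect(p);print(nm,len(p),np.round(r[0],4),np.round(r[1],4),round(r[2],1))
hsv=cv2.cvtColor(im,cv2.COLOR_BGR2HSV)
for nm,lo,hi in(("green",(45,90,40),(85,255,255)),("yellow",(20,100,80),(35,255,255))):
    m=(cv2.inRange(hsv,lo,hi)>0)&(d>0)&(z<.01)&(x>.5)&(x<.8)&(y<-.08)&(y>-.45)
    p=P[m][:,:2].astype(np.float32);r=cv2.minAreaRect(p);print(nm,len(p),np.round(r[0],4),np.round(r[1],4),round(r[2],1))
E
```

```text
time_s: 37.82
position: [0.4775, -0.0796, 0.3063]
tcp_rot: [[0.994, -0.11, -0.005], [-0.11, -0.994, 0.002], [-0.005, -0.002, -1.0]]
force: [0.8, 0.2, 0.0]
opening: 0.526
grasp_force: 0.0
time_s: 38.48
position: [0.5284, -0.2715, 0.3053]
tcp_rot: [[0.994, -0.113, -0.003], [-0.113, -0.994, 0.001], [-0.003, -0.001, -1.0]]
force: [-0.2, 0.1, 0.1]
opening: 0.992
grasp_force: 0.0
38.4833 [ 0.528 -0.272  0.305] [-37.9  24.5  82.6  -0.   73.2  58.6]
top38 2212 [ 0.6247 -0.3202] [0.0557 0.0817] 85.8
back 50216 [ 0.5945 -0.3236] [0.1135 0.1416] 60.1
green 1008 [ 0.6257 -0.1615] [0.1103 0.0824] 14.1
yellow 887 [ 0.6189 -0.3163] [0.0837 0.111 ] 79.5
```

View pics/w7.png

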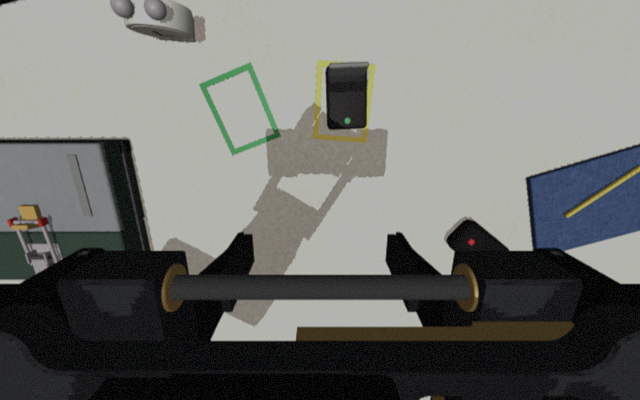

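Dock measured at (0.625, −0.320) with yaw −4°, and the green frame at (0.626, −0.1615) with yaw 14°. I'll grip the dock across its width.

```bash
python3 -m handwheel '[[0.03,-0.015,0,0,0,0.01],[0.06,-0.032,0,0,0,0.02],[0.088,-0.048,-0.02,0,0,0.02],[0.088,-0.048,-0.05,0,0,0.02],[0.088,-0.048,-0.08,0,0,0.02],[0.088,-0.048,-0.11,0,0,0.02],[0.088,-0.048,-0.14,0,0,0.02],[0.088,-0.048,-0.16,0,0,0.02]]' 1
python3 -m handwheel '[[0,0,-0.02,0,0,0],[0,0,-0.04,0,0,0],[0,0,-0.06,0,0,0],[0,0,-0.08,0,0,0],[0,0,-0.095,0,0,0],[0,0,-0.106,0,0,0],[0,0,-0.108,0,0,0],[0,0,-0.108,0,0,0]]'
python3 -m handwheel '[[0,0,0,0,0,0],[0,0,0,0,0,0],[0,0,0,0,0,0],[0,0,0,0,0,0],[0,0,0,0,0,0],[0,0,0,0,0,0],[0,0,0,0,0,0],[0,0,0,0,0,0]]' -1
```

```text
time_s: 39.2
position: [0.614, -0.3129, 0.1436]
tcp_rot: [[0.998, -0.069, -0.007], [-0.069, -0.998, 0.006], [-0.007, -0.005, -1.0]]
force: [-0.6, 0.1, -0.4]
opening: 1.0
grasp_force: 0.0
time_s: 39.87
position: [0.616, -0.3156, 0.0396]
tcp_rot: [[0.998, -0.07, -0.002], [-0.07, -0.998, 0.001], [-0.002, -0.001, -1.0]]
force: [0.4, -1.3, 0.0]
opening: 1.0
grasp_force: 0.0
time_s: 40.53
position: [0.617, -0.318, 0.0413]
tcp_rot: [[0.998, -0.07, 0.001], [-0.07, -0.998, -0.003], [0.002, 0.002, -1.0]]
force: [0.2, -4.3, 2.0]
opening: 0.643
grasp_force: 30.0
```

```bash
python3 -m handwheel '[[0,0.005,0,0,0,0.005],[0,0.014,0,0,0,0.015],[0,0.024,0,0,0,0.025],[0,0.034,0,0,0,0.035],[0,0.044,0,0,0,0.045],[0,0.054,0,0,0,0.055],[0,0.064,0,0,0,0.065],[0,0.074,0,0,0,0.075]]'
python3 -m handwheel '[[0,0.01,0,0,0,0.01],[0,0.02,0,0,0,0.02],[0,0.03,0,0,0,0.03],[0,0.04,0,0,0,0.04],[0,0.05,0,0,0,0.05],[0,0.06,0,0,0,0.06],[0,0.07,0,0,0,0.07],[0.001,0.077,0,0,0,0.08]]'
python3 -m handwheel '[[0,0.001,0,0,0,0.003],[0,0.002,0,0,0,0.005],[0,0.003,0,0,0,0.005],[0,0.003,0,0,0,0.005],[0,0.003,0,0,0,0.005],[0,0.003,0,0,0,0.005],[0,0.003,0,0,0,0.005],[0,0.003,0,0,0,0.005]]'
```

```text
time_s: 41.2
position: [0.6177, -0.2439, 0.0413]
tcp_rot: [[0.997, 0.081, 0.003], [0.081, -0.997, -0.003], [0.003, 0.003, -1.0]]
force: [0.1, -5.2, 1.2]
opening: 0.645
grasp_force: 30.0
time_s: 41.87
position: [0.6183, -0.1663, 0.0413]
tcp_rot: [[0.971, 0.239, 0.002], [0.239, -0.971, -0.002], [0.001, 0.003, -1.0]]
force: [-0.5, -7.0, 3.4]
opening: 0.639
grasp_force: 30.0
time_s: 42.53
position: [0.6184, -0.164, 0.0413]
tcp_rot: [[0.969, 0.247, 0.002], [0.247, -0.969, -0.002], [0.002, 0.002, -1.0]]
force: [-0.2, -4.5, 3.2]
opening: 0.638
grasp_force: 30.0
```

Now I'll release, rise, back away and check everything.

```bash
python3 -m handwheel '[[0,0,0,0,0,0],[0,0,0,0,0,0],[0,0,0,0,0,0],[0,0,0,0,0,0],[0,0,0,0,0,0],[0,0,0,0,0,0],[0,0,0.02,0,0,0],[0,0,0.04,0,0,0]]' 1
python3 -m handwheel '[[0,0,0.04,0,0,0],[0,0,0.08,0,0,0],[0,0,0.12,0,0,0],[0,0,0.16,0,0,0],[-0.02,-0.02,0.2,0,0,0],[-0.04,-0.04,0.22,0,0,0],[-0.07,-0.07,0.22,0,0,0],[-0.1,-0.1,0.22,0,0,0]]'
python3 -m handwheel '[[0,0,0,0,0,0],[0,0,0,0,0,0],[0,0,0,0,0,0],[0,0,0,0,0,0],[0,0,0,0,0,0],[0,0,0,0,0,0],[0,0,0,0,0,0],[0,0,0,0,0,0]]'
python3 - <<'E'
from h import *
im,d,K,M=cam("wrist");cv2.imwrite("pics/w8.png",im)
P=grid(d,K,M);x,y,z=P[...,0],P[...,1],P[...,2];near=(d>0)&(np.hypot(x-.625,y+.1615)<.08)
p=P[near&(abs(z-.038)<.006)][:,:2].astype(np.float32);r=cv2.minAreaRect(p);print(len(p),np.round(r[0],4),np.round(r[1],4),round(r[2],1))
hsv=cv2.cvtColor(im,cv2.COLOR_BGR2HSV)
m=(cv2.inRange(hsv,(45,90,40),(85,255,255))>0)&near&(z<.01)
r=cv2.minAreaRect(P[m][:,:2].astype(np.float32));print("green",np.round(r[0],4),np.round(r[1],4),round(r[2],1))
im,d,K,M=cam("scene");cv2.imwrite("pics/scene2.png",im);latch(im,d,K,M)
E
```

```text
time_s: 43.2
position: [0.6162, -0.1617, 0.0793]
tcp_rot: [[0.969, 0.247, -0.004], [0.247, -0.969, 0.002], [-0.003, -0.003, -1.0]]
force: [1.1, -0.8, 0.6]
opening: 0.996
grasp_force: 0.0
time_s: 43.87
position: [0.5188, -0.2621, 0.3032]
tcp_rot: [[0.968, 0.25, 0.005], [0.25, -0.968, -0.003], [0.004, 0.004, -1.0]]
force: [0.4, -0.9, -1.1]
opening: 1.001
grasp_force: 0.0
time_s: 44.53
position: [0.5191, -0.2608, 0.3003]
tcp_rot: [[0.969, 0.248, -0.0], [0.248, -0.969, 0.0], [-0.0, -0.0, -1.0]]
force: [-0.2, 0.3, -0.4]
opening: 0.998
grasp_force: 0.0
2454 [ 0.6273 -0.1619] [0.0825 0.056 ] 14.1
green [ 0.6258 -0.1622] [0.1105 0.0827] 14.0
red [306, 152, 4, 4, 10] med [-0.1138 -0.0032  0.0785] lo [-0.1178 -0.0102  0.0763] hi [-0.1104  0.006   0.0794]
red [331, 166, 3, 4, 9] med [-0.0012 -0.0234  0.0743] lo [-0.006  -0.0251  0.0704] hi [ 0.0043 -0.0151  0.0803]
brass [333, 160, 4, 5, 10] med [-0.004  -0.0003  0.0853] lo [-0.0071 -0.0116  0.0818] hi [-0.001   0.0064  0.0869]
brass [335, 165, 8, 6, 34] med [0.0101 0.0002 0.0685] lo [ 0.0005 -0.0116  0.0645] hi [0.0207 0.0129 0.0713]
```

View pics/w8.png

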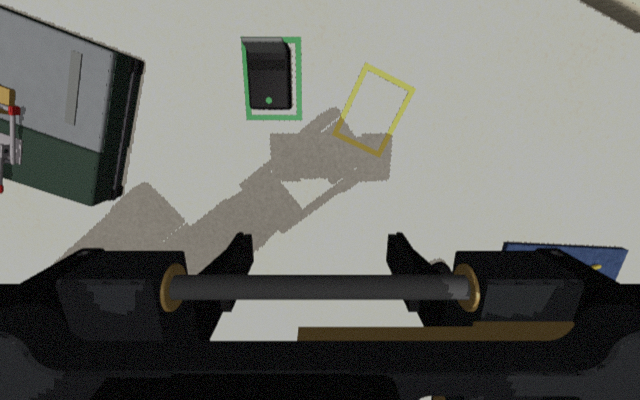

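View pics/scene2.png

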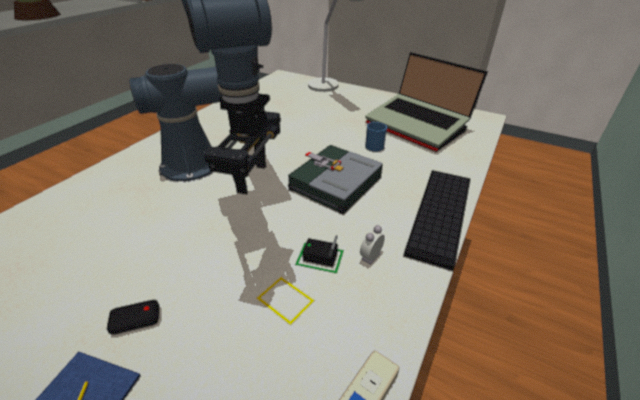

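The dock (267,75) sits within about 2 mm of the green frame's centre and square to it. The lid is shut, the lever flat and the bar hooked (320,160). The desk holds no gadgets, and the mug, clock and mouse haven't moved.

```bash
python3 -c "
from rig import bot
print(bot.hand_in())"
```

```text
the job is handed in; nothing more can be done
None
```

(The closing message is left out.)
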